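# Lock a specimen plate into a microscope stage

### The arm

A 6-joint arm with a two-finger parallel gripper is mounted at the origin on the work surface. World frame = base frame: x ahead of the robot, y to its left, z up, the work surface at z = 0. Lengths are in mm, angles in rad, forces in N, time in s.
With the tool pointing down it reaches from about 400 to 925 mm from the base axis. Payload 12.5 kg.
Tool frame: the origin (TCP) lies midway between the tips of the shut fingers; the grasp point (between the pads) lies 19 mm behind it (env.grip_depth is the distance from the TCP to the grasp point, in mm); z points along the fingers, y is the line along which they close (so a half turn about z gives the same grasp; the last joint's range is limited). The gripper opens to 95 mm and grips with 3 to 60 N. Pads are 20 mm wide; open, the fingers measure 119 mm over their backs; the gripper's body (75 mm by 180 mm) begins 59 mm behind the grasp point.
Start: joints at [1.152, 0.491, 1.559, -0, 1.092, -0.106], TCP at [192.312, 594.698, 190.661] pointing down, gripper open.
Joint ranges: [-3.1, 3.1], [-0.84, 2.19], [0.05, 2.79], [-1.13, 4.28], [0.06, 2.93], [-2.69, 2.69]. Speed limits (rad/s): [2.22, 2.22, 2.79, 3.14, 3.14, 3.14].

### API

Orientations are given as [roll, pitch, yaw] about the fixed x, y, z axes, in that order (R = Rz(yaw) Ry(pitch) Rx(roll)).
In Python, from cell import monitor, viewer, order, env gives the robot as it stands.
- The arm moves only by the tool move_arm, never from a script. Its argument "moves" is one flat list of numbers, 4 for each row, row after row: the shift along the tool's x, y, z normalised to -1 to 1, where 1 is 0.15 m, then the turn about the tool's z normalised to -1 to 1, where 1 is pi/2 rad. A call has 1 to 10 rows; each row shifts and turns the commanded pose from where the row before left it, along the tool's axes as they then stand; what a row does not reach is not made up. A row lasts 1/8 s, in which the tool goes at most 62.5 mm and 10.7 degrees, less where a joint would pass 70% of its speed; a pose out of reach is approached as far as the arm can. A call with a number of a shift or a turn outside -1 to 1 is refused whole. A call with a gripper value outside its range is refused whole. "claw" is the finger opening in mm, from 0 to 95.1, set as the call begins (left out, the last holds). The fingers move at their own pace and stop on an object; the grip force is fixed at half the most. Time passes only in rows, so rows that do not move let the fingers close. It gives the time, the measured TCP pose, the force, the opening and the grip force at its end, in the units of the state.
- monitor.state(): the state, without advancing time (a new reading comes with each control period).
- viewer.read_camera(name): name is "scene" or "top" or "wrist"; returns the picture (480x640x3 uint8, red, green, blue); there is no depth.
- viewer.camera_info(name): a dict with "K" (3x3 intrinsics, pixels), "camera_from_world" (4x4, takes a point from world to camera coordinates). Camera axes: x right, y down, z forward; pixel columns grow to the right and rows downward; lengths in mm; the calibration is good to about 2 mm. A picture is of the moment at which its call begins: read the wrist's pose just before it. camera_info takes no time and is no camera call; for the wrist camera it gives the pose at the moment of the call.
- order.job_done(): hands the job in; it is judged then, once.
The state is a dict: "t": time; "joints": joint angles; "qvel": joint speeds; "tau": joint torques, N m; "eef_pos": TCP position; "tcp_rot": TCP orientation; "ft_force": force on the tool from outside, world axes, zero at the start; "moment": the same for the moment, N m; "opening": opening from 0.0 (shut) to 1.0 (fully open); "grip_force": force on a finger pad.
Only numpy, scipy, OpenCV 4.12 (cv2) and the standard library are available. Lean on these libraries where they do the work, as an engineer would, in place of code of your own. Each camera call takes 0.05 s, during which the arm holds its last target. There are 200 camera calls.

### The job

Fit the loose specimen plate into the microscope stage stand: lower its two ears into the slots in the cheeks and press it down past the spring clips until it lies flat on the ledges. Then turn the winged knob clockwise (seen from above) all the way to its stop, so that its tongue locks over the plate. Go easy on the thin light shield beside the knob, it must not be pushed hard, and leave the bottle, jar and slide box where they are.

Things in the scene. Friction and masses are not known exactly. Their poses are not given: they have to be found in the camera images.
- plate: Loose dark steel plate, 70 (x) by 110 (y) by 8 mm, about 0.22 kg, flat on the bench; symmetric under a half turn. Two ears 16 mm wide (x), 8 mm thick, stick out 12 mm at its y ends (134 mm in all). On top along y an aluminium finger rib to grip, 12 mm thick (x), 60 mm long, 8 to 36 mm above the underside; a thin glass slide each side of it. Origin: centre of the underside, z up.
- stand: Fixed white and grey stage stand. Origin on the bench below the seat's centre, same axes as the seat. Base 16 mm thick, to x = -130 and +60 mm, y = +-80 mm (+-55 mm at the knob, x under -60). Ledges at y = +-46 mm carry the plate 40 mm above the bench. Two grey cheeks at y = 57 to 71 mm each way, 80 mm long in x, top 68 mm above the bench, each with a vertical slot at x = 0 for an ear.
- seat (a point): Where the plate's origin must come to lie, 40 mm above the bench; the plate's x, y along this x, y (or turned half round). The knob is on its -x side.
- slot_a (a point): Mouth of the slot in the +y cheek, 28 mm above the seat, at seat y = +64 mm (the other slot: y = -64 mm). Slots are 20 mm wide in x, bevelled at the top, open above: about 2 mm play each way in x and y. Sprung steel noses, 12 mm above the seat on both sides, stand 3 mm into each slot: the plate's weight does not pass them, a push of 8 to 15 N in all does, then the ears snap in below.
- knob (a joint): Knob angle about the vertical, rad: grows clockwise seen from above, starts at 0 to 0.6; 3.0 is its firm stop, where tongue and wings point along the seat's +x and the tongue lies over the plate's edge. The knob's yaw is the seat's yaw + 3.0 - this value. It turns stiffly (0.12 N m) and stays where left. At the start the tongue is clear of the plate. Most wrists need two grasps.
- knob_grip (a point): Centre of the black wings, on the knob's axis, 37 mm above the seat at seat x = -70, y = 0 mm. The wings are one straight bar along this x, 72 mm tip to tip, 12 mm thick, 12 mm below to 12 mm above this point (outer 22 mm of each wing 4 mm higher). A steel tongue 18 mm wide, 21 to 27 mm below this point, reaches 48 mm out from the axis to this +x.
- shield: Thin fixed upright aluminium sheet beside the knob, 78 mm long (x), 3 mm thick, 16 to 104 mm above the bench. Its near face is parallel to the seat's x, 42 mm from the knob's axis on the seat's -y side: the wings sweep 6 mm from it, and fingers opened wide there run into it (over 10 N is too hard). Origin: middle of its lower edge.
- bottle: Bystander: small amber bottle, 48 mm across, 105 mm tall; origin at its underside.
- jar: Bystander: clear glass jar with white lid, 60 mm across, 75 mm tall; origin at its underside.
- slidebox: Bystander: closed grey slide box, 90 x 130 x 35 mm; origin at its underside.

How it is judged (in metres and radians):
On the way, in this order (a step that is already met when the one before it is completed fails the run):
1. the plate lies flat in the seat, ears below the clips, with the tongue still clear of it (z of plate in the frame of seat between -0.002 and 0.002 m and horizontal distance between plate and seat below 0.005 m and angle between plate's own z axis and vertical below 0.035 rad and value of joint knob below 1.8 rad), for 0.2 s.
2. the knob has been turned to its stop (value of joint knob above 2.88 rad), for 0.2 s.
At the end, for the whole second after the job is handed in: The plate rests flat in the seat (within 2 mm of the seat height, 5 mm sideways, 0.035 rad of level), lengthwise between the cheeks, and the knob stands within 0.12 rad of its stop, tongue over the plate (z of plate in the frame of seat between -0.002 and 0.002 m and horizontal distance between plate and seat below 0.005 m and angle between plate's own z axis and vertical below 0.035 rad and angle between the y axis of plate and the y axis of seat, either way round below 0.1 rad and value of joint knob above 2.88 rad and linear speed of plate below 0.01 m/s); the robot touches nothing.
It fails at once if the light shield was pushed with more than 10 N (contact force between anything else and shield above 10 N).
It fails at once if a bystander was moved by more than 30 mm (distance of any of bottle, jar, slidebox from where it was at the start of the episode above 0.03 m).
It also fails if it takes over 58 s, if anything falls off the work surface, if the arm or the gripper's body presses on something with over 40 N, if the wrist force passes 120 N, or if a joint passes its speed limit or range.

## Working session

There is one attempt and no reset: what is moved stays moved. The work goes in short steps, Python scripts to look and compute and a tool call to move; the robot and the scene stay as the last step left them, time stands still between calls to the robot, and variables do not carry over. Pictures are saved under pics/ and viewed, at most 10 in all, crops included, and the job is handed in when it is done.

Besides the shell and the picture viewer there is one more tool, called after ">>>" in YAML: its name, and indented under it one key for each argument. move_arm: Moves the arm, as the interface text tells. Scaled input: -1 to 1 covers 0.15 m each way for a shift and pi/2 rad each way for a turn. Its arguments: {"type":"object","properties":{"moves":{"type":"array"},"claw":{"type":"number"}},"required":["moves"]}

```bash
mkdir -p pics; python3 - <<'E'
from cell import monitor, viewer, order, env
import cv2, numpy as np
print(monitor.state())
for n in ("scene","top","wrist"):
    i=viewer.camera_info(n); print(n,np.round(i["K"],1).tolist(),np.round(i["camera_from_world"],4).tolist())
    cv2.imwrite(f"pics/{n}0.png",viewer.read_camera(n)[:,:,::-1])
E
```

```text
{'t': 0.0, 'joints': array([ 1.15240378e+00,  4.91556459e-01,  1.55946688e+00,  1.94570457e-05,
        1.09172253e+00, -1.05609098e-01]), 'qvel': array([ 0.00019503,  0.00039281,  0.0006631 ,  0.00110232, -0.00033247,
        0.0005655 ]), 'tau': array([-3.64290991e-04, -6.12645006e+01, -2.58192819e+01,  6.93344395e-02,
        4.81501746e-02, -6.55046006e-05]), 'eef_pos': array([192.17975747, 594.41965264, 190.05769701]), 'tcp_rot': array([-3.14044768e+00, -1.38724276e-04,  2.82880014e+00]), 'ft_force': array([-0.68609452, -1.00795838, -0.25466167]), 'moment': array([ 0.01671774, -0.02279935,  0.00636913]), 'grip_force': 0.0, 'opening': 1.0031110930774196}
scene [[587.1, 0.0, 310.5], [0.0, 587.1, 236.3], [0.0, 0.0, 1.0]] [[0.8522, 0.5231, 0.0113, -513.9318], [0.4355, -0.6973, -0.5693, -229.2504], [-0.2899, 0.49, -0.8221, 1542.1787], [0.0, 0.0, 0.0, 1.0]]
top [[556.9, 0.0, 327.3], [0.0, 556.9, 242.4], [0.0, 0.0, 1.0]] [[-0.0091, -0.9999, 0.0084, -11.6967], [-0.9973, 0.0085, -0.0727, 577.5039], [0.0726, -0.009, -0.9973, 1414.2955], [0.0, 0.0, 0.0, 1.0]]
wrist [[380.9, 0.0, 315.7], [0.0, 380.9, 238.7], [0.0, 0.0, 1.0]] [[0.3071, 0.9517, -0.0007, -623.8881], [0.9166, -0.2956, 0.2691, -31.421], [0.2559, -0.0833, -0.9631, 389.5062], [0.0, 0.0, 0.0, 1.0]]
```

View pics/top0.png

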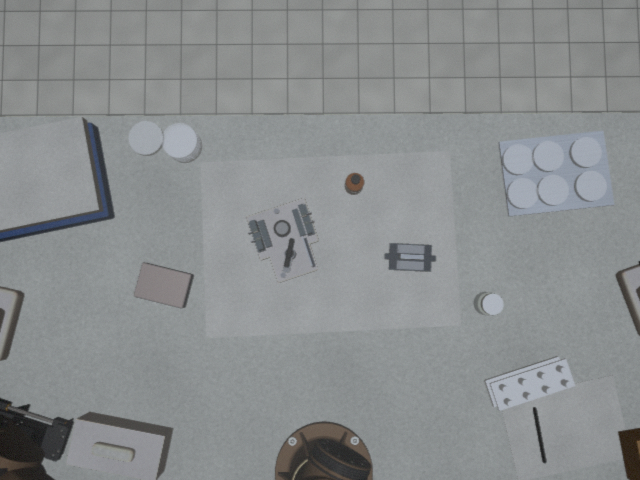

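View pics/scene0.png

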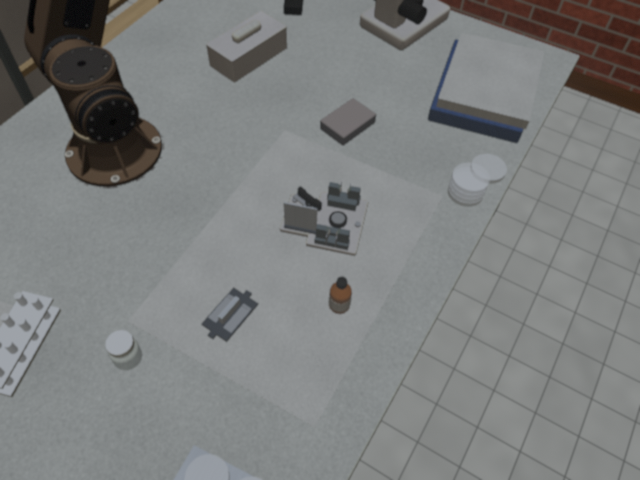

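The top view shows the plate around (410,257), the stand seat around (282,228), the knob around (290,252), the shield at (310,252), the bottle at (354,183), the jar at (490,303) and the slide box at (163,285). The scene view agrees, with the plate at (230,314) and the knob at (308,198). I'll measure these roughly first, then refine with the wrist camera.

```bash
cat > h.py <<'E'
from cell import monitor, viewer, order, env
import cv2, numpy as np
def ray(info,uv):
    K=np.array(info["K"]);T=np.array(info["camera_from_world"]);R=T[:3,:3]
    d=R.T@np.linalg.solve(K,[uv[0],uv[1],1.]); return -R.T@T[:3,3], d/np.linalg.norm(d)
def onplane(info,uv,z):
    o,d=ray(info,uv); return o+d*(z-o[2])/d[2]
def tri(rays):
    A=np.zeros((3,3));b=np.zeros(3)
    for o,d in rays:
        P=np.eye(3)-np.outer(d,d);A+=P;b+=P@o
    p=np.linalg.solve(A,b); res=[np.linalg.norm((np.eye(3)-np.outer(d,d))@(p-o)) for o,d in rays]
    return p,np.round(res,1)
def proj(info,p):
    T=np.array(info["camera_from_world"]);c=T[:3,:3]@p+T[:3,3];q=np.array(info["K"])@c;return q[:2]/q[2]
def pose():
    s=monitor.state();return s["eef_pos"],s["tcp_rot"]
E
python3 - <<'E'
from h import *
I={n:viewer.camera_info(n) for n in("top","scene","wrist")}
t=cv2.imread("pics/top0.png");hsv=cv2.cvtColor(t,cv2.COLOR_BGR2HSV)
def blobs(img,roi,thr,mina):
    x0,y0,x1,y1=roi;g=cv2.cvtColor(img,cv2.COLOR_BGR2GRAY)[y0:y1,x0:x1]
    n,l,s,c=cv2.connectedComponentsWithStats((g<thr).astype(np.uint8))
    for i in range(1,n):
        if s[i,4]>=mina:
            pts=np.argwhere(l==i)[:,::-1].astype(np.float32)+[x0,y0]
            r=cv2.minAreaRect(pts.astype(np.float32));print(s[i,4],np.round(c[i]+[x0,y0],1),np.round(r[0],1),np.round(r[1],1),round(r[2],1))
print("plate top");blobs(t,(370,230,450,285),120,30)
print("knob/stand");blobs(t,(240,195,325,285),100,20)
print('plate rough',onplane(I["top"],(410.5,257.2),8),'knob',onplane(I["top"],(290,252),77),'cheeks',onplane(I["top"],(259,236),68),onplane(I["top"],(304,220),68))
print('bottle',onplane(I["top"],(354,183),80),'jar',onplane(I["top"],(490,303),75),'box',onplane(I["top"],(163,285),35))
print('scene: knob tri',tri([ray(I["top"],(290,251)),ray(I["scene"],(309,198))]),'plate',tri([ray(I["top"],(411,257)),ray(I["scene"],(230,313))]))
T=np.array(I["wrist"]["camera_from_world"]);print("wristcam pos",-T[:3,:3].T@T[:3,3],pose())
big=np.vstack([cv2.resize(t[190:290,235:450],None,fx=3.5,fy=3.5,interpolation=cv2.INTER_CUBIC)])
cv2.imwrite("pics/topcrop.png",big)
E
```

```text
plate top
701 [409.4 257. ] [409.5 256.9] [51.2 27.1] 2.7
knob/stand
174 [306.5 219.8] [307.4 219.2] [31.3  8.4] 74.1
105 [298.5 222.5] [298.3 222.4] [26.9  4.7] 70.0
385 [260.  234.6] [258.8 234.9] [31.3 17.4] 71.6
98 [281.9 228.5] [281.5 228. ] [16. 15.] 90.0
179 [289.1 252.9] [290.1 252.6] [10.2 29.2] 5.2
56 [309.2 252. ] [309.2 251.9] [29.1  1.6] 71.6
plate rough [ 537.96272907 -232.88196388    8.        ] knob [550.32671366  76.06563261  77.        ] cheeks [591.43196129 153.6374414   68.        ] [630.61824235  41.27861212  68.        ]
bottle [720.9422183  -84.21064202  80.        ] jar [ 420.20226181 -416.34712001   75.        ] box [471.79341625 400.2181747   35.        ]
scene: knob tri (array([552.1338963 ,  75.47506544,  82.36847556]), array([0.4, 0.4])) plate (array([ 540.08779486, -233.33139475,    5.43583588]), array([2., 2.]))
wristcam pos [120.73755652 616.89412338 383.24835176] (array([192.2326255 , 594.50729019, 190.22033483]), array([-3.14082469e+00, -7.57797806e-05,  2.82877113e+00]))
```

View pics/topcrop.png

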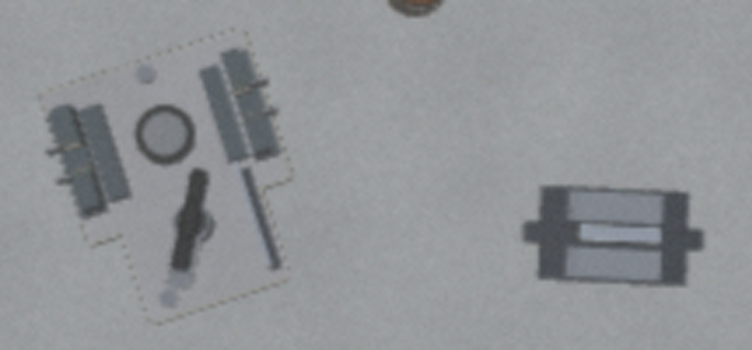

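The crop shows the cheeks, the knob bar at roughly (190,220), the shield and the plate rib. Seat yaw is about 0.3, the plate about -0.05, and knob v about 0.34. Next I move over the stand.

>>> move_arm:
  moves: [-0.297,-0.201,-0.022,0,-0.297,-0.201,-0.022,0,-0.297,-0.201,-0.022,0,-0.297,-0.201,-0.022,0,-0.297,-0.201,-0.022,0,-0.297,-0.201,-0.022,0,-0.297,-0.201,-0.022,0,-0.297,-0.201,-0.022,0,-0.297,-0.201,-0.022,0,-0.297,-0.201,-0.022,0]

```text
t: 1.4
eef_pos: [524.3, 169.1, 223.7]
tcp_rot: [3.142, -0.0, 2.829]
ft_force: [-0.2, 0.3, -0.3]
opening: 0.999
grip_force: 0.0
```

>>> move_arm:
  moves: [-0.297,-0.201,-0.022,0,-0.297,-0.201,-0.022,0,0,0,0,0.104,0,0,0,0.104,0,0,0,0.104,0,0,0,0.104,0,0,0,0.104,0,0,0,0.104,0,0,0,0.104,0,0,0,0.104]

```text
t: 2.65
eef_pos: [589.5, 86.0, 230.0]
tcp_rot: [-3.141, -0.0, 1.517]
ft_force: [0.0, -0.0, 0.5]
opening: 0.998
grip_force: 0.0
```

>>> move_arm:
  moves: [0,0,0,0,0,0,0,0]

```text
t: 2.9
eef_pos: [589.6, 86.0, 230.1]
tcp_rot: [-3.141, -0.0, 1.525]
ft_force: [0.2, 0.2, -0.2]
opening: 1.001
grip_force: 0.0
```

```bash
python3 - <<'E'
from h import *
import pickle
print(pose()); I=viewer.camera_info("wrist"); im=viewer.read_camera("wrist")[:,:,::-1]
cv2.imwrite("pics/w1.png",im); pickle.dump(I,open("w1.pkl","wb"))
E
```

```text
(array([589.57338041,  85.97004713, 230.12211115]), array([-3.14136824e+00, -1.04807061e-04,  1.52545788e+00]))
```

View pics/w1.png

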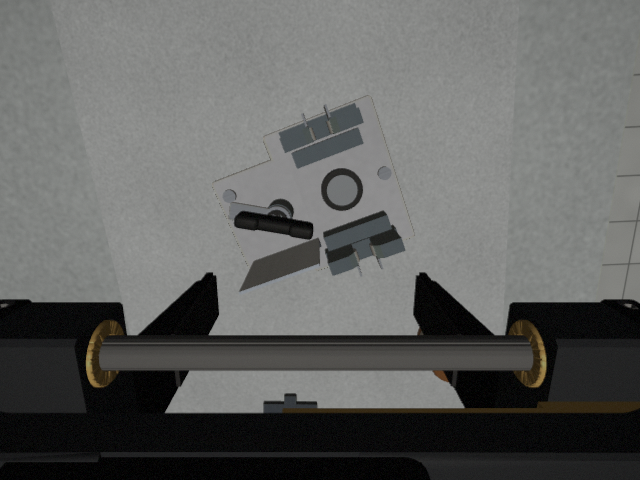

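The wrist view shows the knob bar from (236,222) to (312,231), the ring at (342,189), and the cheeks around (321,128) and (362,243). The base corners are near (371,96) and (413,235). Next is a second wrist view from a shifted, lower position.

>>> move_arm:
  moves: [-0.22,0.1,0.15,0,-0.22,0.1,0.15,0,0,0,0,0,0,0,0,0]

```text
t: 3.45
eef_pos: [616.4, 18.9, 185.5]
tcp_rot: [3.141, -0.0, 1.523]
ft_force: [-0.1, 1.4, 0.2]
opening: 1.003
grip_force: 0.0
```

```bash
python3 - <<'E'
from h import *
import pickle
print(pose()); I=viewer.camera_info("wrist"); im=viewer.read_camera("wrist")[:,:,::-1]
cv2.imwrite("pics/w2.png",im); pickle.dump(I,open("w2.pkl","wb"))
a=cv2.imread("pics/w1.png"); I1=pickle.load(open("w1.pkl","rb"))
seat=np.array([619,96,40.]); k=np.array([552,76,77.])
print([np.round(proj(J,p)) for J in(I1,I) for p in(seat,k)])
c=np.round(proj(I,(seat+k)/2)).astype(int); print(c)
A=cv2.resize(a[90:300,200:420],None,fx=1.8,fy=1.8,interpolation=cv2.INTER_CUBIC)
x0=max(c[0]-120,0);y0=max(c[1]-130,0);B=im[y0:y0+260,x0:x0+240];print(x0,y0)
B=cv2.resize(B,None,fx=1.65,fy=1.65,interpolation=cv2.INTER_CUBIC)
H=max(A.shape[0],B.shape[0]);o=np.zeros((H,A.shape[1]+B.shape[1]+4,3),np.uint8);o[:A.shape[0],:A.shape[1]]=A;o[:B.shape[0],-B.shape[1]:]=B
print(A.shape,B.shape,o.shape);cv2.imwrite("pics/w12.png",np.clip(o*1.5,0,255).astype(np.uint8))
E
```

```text
(array([616.35412281,  18.87153709, 185.54001991]), array([ 3.14144314e+00, -2.69372042e-04,  1.52263020e+00]))
[array([343., 197.]), array([275., 228.]), array([314., 129.]), array([229., 160.])]
[273 144]
153 14
(378, 396, 3) (429, 396, 3) (429, 796, 3)
```

View pics/w12.png

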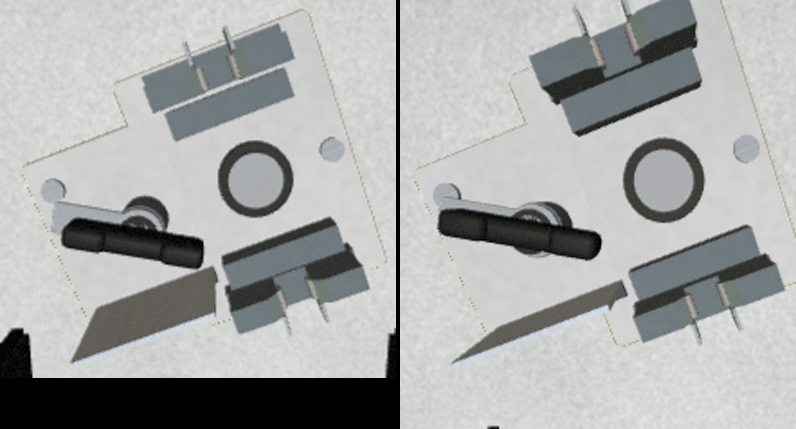

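The paired crops show the ring, bar, cheek tops and shield clearly in both views. Next I extract them with masks.

```bash
python3 - <<'E'
from h import *
import pickle
D=[(cv2.imread(f"pics/w{i}.png"),pickle.load(open(f"w{i}.pkl","rb"))) for i in(1,2)]
rois=[(200,90,420,300),(153,0,393,260)]
for k,((im,I),(x0,y0,x1,y1)) in enumerate(zip(D,rois)):
    c=im[y0:y1,x0:x1].astype(int);g=c.mean(2)
    print("view",k+1)
    sl=((c[:,:,0]-c[:,:,2]>5)&(g>48)&(g<100)).astype(np.uint8)
    sl=cv2.morphologyEx(sl,cv2.MORPH_OPEN,np.ones((2,2),np.uint8))
    for name,m,mina in(("slate",sl,100),("dark",(g<42).astype(np.uint8),150),("black",(g<22).astype(np.uint8),300)):
        n,l,s,ce=cv2.connectedComponentsWithStats(m)
        for i in range(1,n):
            if s[i,4]<mina: continue
            pts=(np.argwhere(l==i)[:,::-1]+[x0,y0]).astype(np.float32);r=cv2.minAreaRect(pts)
            print(name,s[i,4],np.round(ce[i]+[x0,y0],1),"rect",np.round(cv2.boxPoints(r),1).tolist())
for n,p in(("wing",None),):pass
E
```

```text
view 1
slate 533 [348.2 117.6] rect [[330.0, 113.4000015258789], [357.20001220703125, 103.4000015258789], [364.5, 123.0999984741211], [337.29998779296875, 133.10000610351562]]
slate 327 [320.3 127.4] rect [[307.29998779296875, 121.9000015258789], [326.5, 115.5], [332.8999938964844, 134.6999969482422], [313.70001220703125, 141.10000610351562]]
slate 528 [294.1 138.7] rect [[278.20001220703125, 134.0], [304.8999938964844, 123.69999694824219], [312.29998779296875, 142.8000030517578], [285.6000061035156, 153.1999969482422]]
slate 1143 [328.1 148.8] rect [[292.0, 153.89999389648438], [358.3999938964844, 128.5], [364.20001220703125, 143.60000610351562], [297.70001220703125, 169.0]]
slate 1236 [359.7 236.9] rect [[324.3999938964844, 238.39999389648438], [387.5, 215.60000610351562], [398.6000061035156, 246.39999389648438], [335.5, 269.20001220703125]]
slate 292 [393.1 248.4] rect [[380.29998779296875, 245.89999389648438], [401.6000061035156, 238.8000030517578], [405.70001220703125, 251.10000610351562], [384.3999938964844, 258.20001220703125]]
slate 295 [342.  266.4] rect [[329.0, 264.0], [35
[... 2867 characters left out ...]
 [260.1000061035156, 96.5999984741211]]
dark 546 [312.8 122.4] rect [[279.0, 123.0], [312.5, 89.5], [346.5, 123.5], [313.0, 157.0]]
dark 1829 [226.6 154.4] rect [[175.10000610351562, 162.3000030517578], [177.8000030517578, 131.1999969482422], [276.1000061035156, 139.8000030517578], [273.3999938964844, 171.0]]
dark 479 [336.1 185.6] rect [[293.70001220703125, 197.89999389648438], [375.79998779296875, 167.10000610351562], [378.29998779296875, 173.89999389648438], [296.20001220703125, 204.6999969482422]]
black 683 [227.7 154.4] rect [[175.89999389648438, 155.60000610351562], [178.8000030517578, 138.3000030517578], [275.29998779296875, 154.39999389648438], [272.3999938964844, 171.6999969482422]]
```

```bash
python3 - <<'E'
from h import *
import pickle
I1,I2=[pickle.load(open(f"w{i}.pkl","rb")) for i in(1,2)]
P={}
for n,a,b in(("pyL",(294.1,138.7),(249.2,52.5)),("pyR",(348.2,117.6),(316.2,24.2)),("nyL",(342,266.4),(310.7,209.8)),("nyR",(393.1,248.4),(371.4,187.2)),("ring",(341.2,189.2),(312.8,123.2)),("knob",(274.2,224.1),(225.6,155)),("wingL",(235.8,218.),(177.3,147)),("wingR",(312.5,230.2),(273.9,163))):
    P[n],r=tri([ray(I1,a),ray(I2,b)]);print(n,np.round(P[n],1),r)
py=(P["pyL"]+P["pyR"])/2;ny=(P["nyL"]+P["nyR"])/2;s=(py+ny)/2
d=py-ny;yx=[np.arctan2(*(P[c+"R"]-P[c+"L"])[1::-1]) for c in("py","ny")]
yaw=np.arctan2(-d[0],d[1]);print("slot dist",np.linalg.norm(d[:2]),"seat",s,"yaws",yaw,yx)
y=yaw
R=np.array([[np.cos(y),-np.sin(y)],[np.sin(y),np.cos(y)]])
print("knob in seat",R.T@(P["knob"]-s)[:2],"ring in seat",R.T@(P["ring"]-s)[:2])
w=P["wingR"]-P["wingL"];print("wing yaw",np.arctan2(w[1],w[0]),np.linalg.norm(w),"v",y+3-np.pi-np.arctan2(w[1],w[0]))
# plane-based
for I,a in((I1,[(294.1,138.7),(348.2,117.6),(342,266.4),(393.1,248.4)]),(I2,[(249.2,52.5),(316.2,24.2),(310.7,209.8),(371.4,187.2)])):
    q=[onplane(I,u,68) for u in a];print(np.round(sum(q)/4,1),"y yaw",[np.arctan2(q[i+1][1]-q[i][1],q[i+1][0]-q[i][0]) for i in(0,2)])
E
```

```text
pyL [572.8 155.5  56.7] [0.6 0.6]
pyR [624.5 172.4  56.2] [0.4 0.4]
nyL [613.8  32.2  68.7] [0.2 0.2]
nyR [664.1  48.4  68.2] [0.1 0.1]
ring [618.3 101.5  20.4] [0.2 0.2]
knob [551.2  80.3  79.8] [0.5 0.5]
wingL [516.9  88.3  84.1] [0.8 0.8]
wingR [586.8  71.9  74.8] [0.1 0.1]
slot dist 130.09932435782656 seat [618.77024545 102.12551945  62.4575766 ] yaws 0.3149097422523833 [np.float64(0.31555524043006944), np.float64(0.3114314778024722)]
knob in seat [-70.95964696   0.18446733] ring in seat [-0.64414452 -0.42393343]
wing yaw -0.23070004288828172 72.30432866801716 v 0.4040171315508718
[618.8 102.   68. ] y yaw [np.float64(0.3141620438754869), np.float64(0.31469089443315934)]
[619.1 100.8  68. ] y yaw [np.float64(0.3149732826336265), np.float64(0.3137823173044276)]
```

The seat is about (619,101.3) with yaw 0.314. The knob sits at (551.5,80), -71 in the seat frame against the expected -70, and v is about 0.40. Next comes the plate, seen from two wrist positions.

>>> move_arm:
  moves: [-0.341,-0.088,0,0,-0.341,-0.088,0,0,-0.341,-0.088,0,0,-0.341,-0.088,0,0,0,0,0,0,0,0,0,0]

```text
t: 4.25
eef_pos: [553.9, -182.3, 185.8]
tcp_rot: [3.141, 0.0, 1.523]
ft_force: [-0.7, 0.1, 0.2]
opening: 1.0
grip_force: 0.0
```

```bash
python3 - <<'E'
from h import *
import pickle
I=viewer.camera_info("wrist"); cv2.imwrite("pics/w3.png",viewer.read_camera("wrist")[:,:,::-1]); pickle.dump(I,open("w3.pkl","wb"))
E
```

>>> move_arm:
  moves: [-0.341,-0.088,0.1,0,0,0,0,0,0,0,0,0]

```text
t: 4.68
eef_pos: [538.5, -232.5, 170.4]
tcp_rot: [3.141, -0.0, 1.523]
ft_force: [-0.4, -0.6, -0.1]
opening: 0.999
grip_force: 0.0
```

```bash
python3 - <<'E'
from h import *
import pickle
print(pose())
I=viewer.camera_info("wrist"); cv2.imwrite("pics/w4.png",viewer.read_camera("wrist")[:,:,::-1]); pickle.dump(I,open("w4.pkl","wb"))
a,b=[cv2.imread(f"pics/w{i}.png") for i in(3,4)]
Is=[pickle.load(open(f"w{i}.pkl","rb")) for i in(3,4)]
o=[]
for im,J in zip((a,b),Is):
    c=proj(J,np.array([538,-233,20.])).astype(int);x0=max(c[0]-100,0);y0=max(c[1]-130,0);print(c,x0,y0)
    z=im[y0:y0+260,x0:x0+200];o.append(cv2.copyMakeBorder(z,0,260-z.shape[0],0,200-z.shape[1],cv2.BORDER_CONSTANT))
    g=im.mean(2)
    for nm,m in(("bright",(g>125)),("dark",(g<75))):
        m=m.astype(np.uint8);M=np.zeros_like(m);M[y0:min(y0+260,330),x0:x0+200]=m[y0:min(y0+260,330),x0:x0+200]
        n,l,s,ce=cv2.connectedComponentsWithStats(M)
        for i in range(1,n):
            if s[i,4]>150:
                r=cv2.minAreaRect(np.argwhere(l==i)[:,::-1].astype(np.float32));print(nm,s[i,4],np.round(ce[i],1),np.round(r[0],1),np.round(r[1],1),round(r[2],1))
cv2.imwrite("pics/w34.png",np.clip(cv2.resize(np.hstack(o),None,fx=2,fy=2)*1.4,0,255).astype(np.uint8))
E
```

```text
(array([ 538.47109837, -232.4645215 ,  170.39640895]), array([ 3.14136738e+00, -2.46496486e-04,  1.52304093e+00]))
[301 263] 201 133
bright 31032 [302.1 223.6] [300.5 231. ] [199. 196.] -0.0
bright 678 [304.4 265. ] [304.5 265.5] [11. 57.] 0.0
dark 3571 [305.7 248.7] [305.5 253.5] [123.  69.] 90.0
dark 887 [208.7 301. ] [209.5 300.5] [57. 17.] 90.0
[314 217] 214 87
bright 39482 [312.8 207.5] [313.5 208. ] [242. 199.] 90.0
bright 788 [318.4 217.4] [318. 217.] [64. 12.] 90.0
dark 4224 [318.4 203.7] [319. 208.] [136.  74.] 90.0
dark 171 [215.4 300. ] [216.  298.5] [47.  4.] 90.0
```

View pics/w34.png

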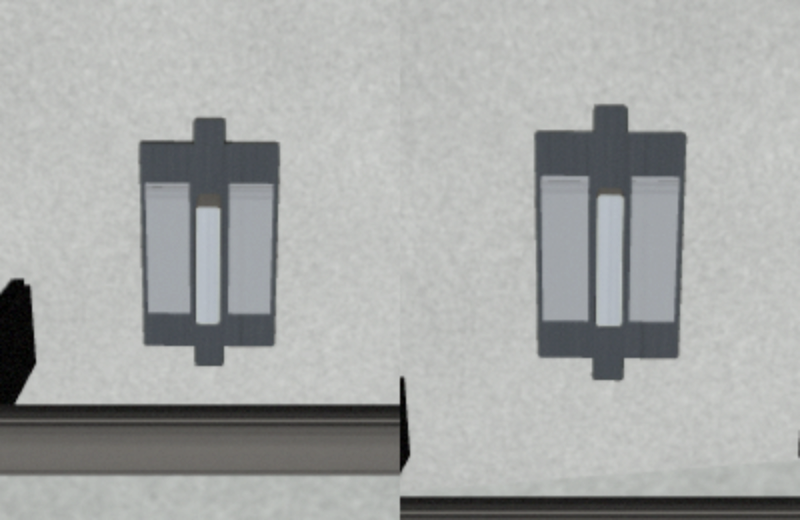

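Both crops show the plate aligned with the image axes. The bright rib top is at (304.4,265) in one view and (318.2,217.2) in the other.

```bash
python3 - <<'E'
from h import *
import pickle
Is=[pickle.load(open(f"w{i}.pkl","rb")) for i in(3,4)]
p,r=tri([ray(Is[0],(304.4,265)),ray(Is[1],(318.2,217.2))]);print("rib tri",p,r)
print([onplane(I,u,36) for I,u in zip(Is,((304.4,265),(318.2,217.2)))])
# outline corners (crop px/2 + offset): +y ear tip mid, -y ear tip mid on plane z=8
for I,o,top,bot in((Is[0],(201,133),(209,118),(209.5,365)),(Is[1],(14,87),(611,105),(608.5,380))):
    a,b=[onplane(I,(u[0]/2+o[0],u[1]/2+o[1]),8) for u in(top,bot)]
    print("ears",a,b,np.linalg.norm(a-b),"mid",(a+b)/2,"yaw",np.arctan2(-(a-b)[0],(a-b)[1]))
E
```

```text
rib tri [ 541.57915611 -231.03017569   29.63841143] [0. 0.]
[array([ 541.87142845, -228.78292146,   36.        ]), array([ 541.60134297, -229.63914486,   36.        ])]
ears [ 545.83499569 -163.30761095    8.        ] [ 538.82816472 -295.90211327    8.        ] 132.77950792362398 mid [ 542.33158021 -229.60486211    8.        ] yaw -0.05279494679720233
ears [ 545.95442923 -164.17408572    8.        ] [ 538.80682821 -296.61967695    8.        ] 132.63831586798304 mid [ 542.38062872 -230.39688134    8.        ] yaw -0.053914020434812
```

>>> move_arm:
  moves: [0.02,0.023,0.34,0.003,0,0,0.34,0,0,0,0.25,0,0,0,0.11,0,0,0,0,0,0,0,0,0]
  claw: 50

```text
t: 5.48
eef_pos: [542.4, -230.9, 15.7]
tcp_rot: [3.14, 0.001, 1.518]
ft_force: [0.4, -0.6, 0.3]
opening: 0.529
grip_force: 0.0
```

>>> move_arm:
  moves: [0,0,0,0,0,0,0,0,0,0,0,0,0,0,0,0,0,0,0,0,0,0,0,0]
  claw: 0

```text
t: 6.22
eef_pos: [541.5, -230.8, 14.1]
tcp_rot: [-3.142, -0.0, 1.517]
ft_force: [0.3, 0.1, 0.3]
opening: 0.012
grip_force: 0.0
```

The fingers shut on nothing, so I'll look.

```bash
python3 - <<'E'
from h import *
s=monitor.state();print(s["opening"],s["grip_force"],s["eef_pos"])
w=viewer.read_camera("wrist")[:,:,::-1];t=viewer.read_camera("top")[:,:,::-1];sc=viewer.read_camera("scene")[:,:,::-1]
c=lambda im,p,h:cv2.resize(im[p[1]-h:p[1]+h,p[0]-h:p[0]+h],(260,260))
o=np.hstack([cv2.resize(w,(270,202)),]);o=cv2.copyMakeBorder(o,0,58,0,0,cv2.BORDER_CONSTANT)
cv2.imwrite("pics/c1.png",np.hstack([o,c(t,(410,257),45),c(sc,(230,313),65)]))
E
```

```text
0.012013672625070854 0.0 [ 541.52750392 -230.77747447   14.14167913]
```

View pics/c1.png

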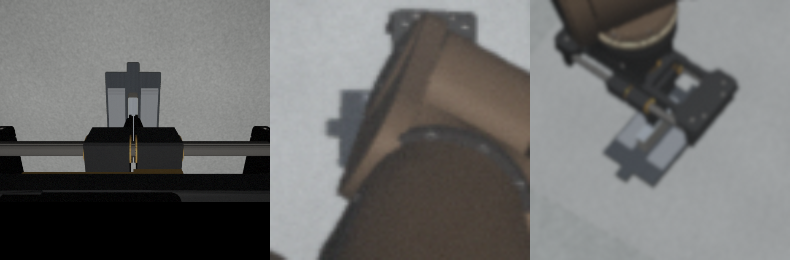

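```bash
python3 - <<'E'
from h import *
I=viewer.camera_info("wrist");w=viewer.read_camera("wrist")[:,:,::-1];cv2.imwrite("pics/w5.png",w)
s=monitor.state();print(s["opening"],s["eef_pos"],s["grip_force"])
R=lambda x,y,z:np.array([542+x*np.cos(.053)+y*np.sin(.053),-229.7-x*np.sin(.053)+y*np.cos(.053),z])
for n,p in(("TCP",s["eef_pos"]),("grasp",s["eef_pos"]+[0,0,19]),("ear+",R(0,67,8)),("rib+top",R(0,30,36)),("rib-top",R(0,-30,36)),("edgeNW",R(-35,55,8)),("edgeNE",R(35,55,8))): print(n,np.round(proj(I,p),1))
cv2.imwrite("pics/c2.png",np.clip(cv2.resize(w[130:420,190:440],None,fx=2,fy=2)*1.8,0,255).astype(np.uint8))
E
```

```text
0.0039973373476140574 [ 541.53801506 -230.82285993   14.16631157] 0.0
TCP [314.4 275.8]
grasp [314.3 289.8]
ear+ [315.1 145.8]
rib+top [315.1 229.9]
rib-top [315.1 344.9]
edgeNW [247.4 169.7]
edgeNE [382.8 169.7]
```

View pics/c2.png

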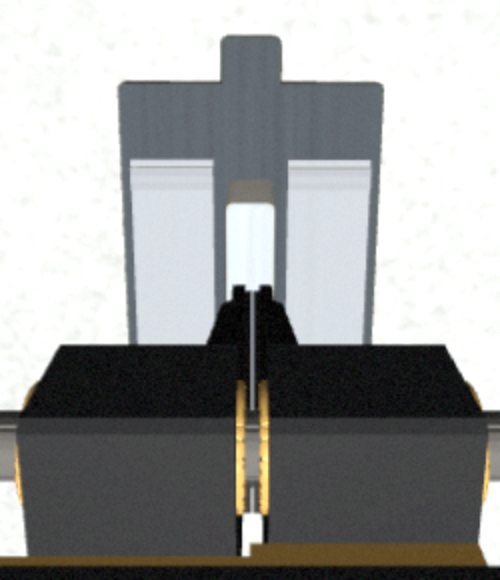

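The image shows the shut fingertips fully visible over the rib at about (316,274), so they may be higher than the reading suggests. I'll test this by touch: open, then lower gently.

>>> move_arm:
  moves: [0,0,0,0,0,0,0,0,0,0,0,0,0,0,0,0]
  claw: 45

```text
t: 6.92
eef_pos: [541.5, -230.8, 14.2]
tcp_rot: [-3.142, -0.0, 1.517]
ft_force: [-1.2, -0.5, -0.6]
opening: 0.367
grip_force: 0.0
```

>>> move_arm:
  moves: [0,0,0.01,0,0,0,0.01,0,0,0,0.01,0,0,0,0,0]

```text
t: 7.42
eef_pos: [541.5, -230.8, 9.5]
tcp_rot: [-3.141, -0.0, 1.517]
ft_force: [-0.2, -0.1, 0.1]
opening: 0.473
grip_force: 0.0
```

>>> move_arm:
  moves: [0,0,0.013,0,0,0,0.013,0,0,0,0,0]

```text
t: 7.8
eef_pos: [541.5, -230.8, 5.6]
tcp_rot: [-3.141, -0.0, 1.517]
ft_force: [0.0, -0.1, -0.7]
opening: 0.473
grip_force: 0.0
```

```bash
python3 - <<'E'
from h import *
s=monitor.state();print({k:s[k] for k in("eef_pos","ft_force","opening","joints")})
I=viewer.camera_info("wrist");T=np.array(I["camera_from_world"]);print("cam",-T[:3,:3].T@T[:3,3])
w=viewer.read_camera("wrist")[:,:,::-1];cv2.imwrite("pics/w6.png",w);g=w.mean(2)
# plate edge columns per row (dark steel) 
for r in(165,175,185,200,215): 
    c=np.where(g[r,200:430]<85)[0]+200; print(r,c.min() if len(c) else None,c.max() if len(c) else None)
a=np.where(g[130:200,300:332].mean(1)<85)[0]+130;print("ear top row",a.min(), "ear cols",[np.where(g[r,290:345]<85)[0][[0,-1]]+290 for r in(a.min()+5,)])
E
```

```text
{'eef_pos': array([ 541.47082022, -230.76441982,    5.63651897]), 'ft_force': array([ 0.0234238 , -0.14725582, -0.69514602]), 'opening': 0.47292311032823153, 'joints': array([-5.15108887e-01,  6.78716403e-01,  1.80673451e+00,  1.34804251e-04,
        6.56430278e-01, -4.61619425e-01])}
cam [ 546.04033697 -156.27436422  198.66300838]
165 300 330
175 247 383
185 247 383
200 248 383
215 248 382
ear top row 149 ear cols [array([300, 330])]
```

>>> move_arm:
  moves: [0,0,0.013,0,0,0,0.013,0,0,0,0,0]

```text
t: 8.22
eef_pos: [541.5, -230.8, 1.7]
tcp_rot: [-3.141, -0.0, 1.517]
ft_force: [-0.6, 0.2, 0.3]
opening: 0.473
grip_force: 0.0
```

>>> move_arm:
  moves: [0,0,0.013,0,0,0,0,0]

```text
t: 8.48
eef_pos: [541.5, -230.8, -0.2]
tcp_rot: [-3.141, -0.0, 1.517]
ft_force: [0.3, 0.2, -0.9]
opening: 0.477
grip_force: 0.0
```

There is still no contact at z = -0.2. The plate's apparent size and the fingertip's image row both suggest the real tips stand about 20 to 25 mm higher than the reported TCP. I'll keep lowering in small, watched steps.

>>> move_arm:
  moves: [0,0,0.013,0,0,0,0.013,0,0,0,0,0]

```text
t: 8.85
eef_pos: [541.5, -230.8, -4.1]
tcp_rot: [-3.141, -0.0, 1.517]
ft_force: [0.7, -0.2, -0.1]
opening: 0.472
grip_force: 0.0
```

>>> move_arm:
  moves: [0,0,0.013,0,0,0,0.013,0,0,0,0,0]

```text
t: 9.22
eef_pos: [541.5, -230.8, -8.1]
tcp_rot: [-3.141, -0.0, 1.517]
ft_force: [0.1, 0.0, -0.6]
opening: 0.476
grip_force: 0.0
```

>>> move_arm:
  moves: [0,0,0,0,0,0,0,0,0,0,0,0,0,0,0,0,0,0,0,0]
  claw: 0

```text
t: 9.85
eef_pos: [541.6, -230.8, -7.8]
tcp_rot: [3.142, -0.0, 1.517]
ft_force: [0.6, 0.1, 0.5]
opening: 0.127
grip_force: 30.0
```

Gripped: opening 12 mm, 30 N. A reported z of -8 therefore corresponds to plate underside 0. Next I lift it.

>>> move_arm:
  moves: [0,0,-0.15,0,0,0,-0.25,0,0,0,-0.25,0,0,0,-0.15,0,0,0,0,0]

```text
t: 10.48
eef_pos: [542.1, -231.1, 113.4]
tcp_rot: [3.139, 0.001, 1.517]
ft_force: [-0.1, 0.1, -1.6]
opening: 0.127
grip_force: 30.0
```

>>> move_arm:
  moves: [0.28,0.05,0,0,0.28,0.05,0,0,0.28,0.05,0,0,0.28,0.05,0,0,0.28,0.05,0,0,0.28,0.05,0,0,0.28,0.05,0,0,0,0,0,0]

```text
t: 11.48
eef_pos: [609.3, 62.4, 110.3]
tcp_rot: [-3.14, -0.0, 1.52]
ft_force: [0.7, -0.6, -2.2]
opening: 0.125
grip_force: 30.0
```

>>> move_arm:
  moves: [0.28,0.05,0,0,0,0,0,-0.078,0,0,0,-0.078,0,0,0,-0.078,0,0,0,0,0,0,0,0]

```text
t: 12.22
eef_pos: [619.2, 101.0, 111.5]
tcp_rot: [-3.141, -0.0, 1.882]
ft_force: [-0.7, -0.4, -1.2]
opening: 0.12
grip_force: 30.0
```

>>> move_arm:
  moves: [0,0,0.15,0,0,0,0.15,0,0,0,0,0,0,0,0,0]

```text
t: 12.72
eef_pos: [619.8, 101.4, 67.8]
tcp_rot: [3.141, 0.0, 1.884]
ft_force: [0.0, 0.1, -0.9]
opening: 0.124
grip_force: 30.0
```

```bash
python3 - <<'E'
from h import *
import pickle
print(pose());I=viewer.camera_info("wrist");w=viewer.read_camera("wrist")[:,:,::-1];cv2.imwrite("pics/w7.png",w);pickle.dump(I,open("w7.pkl","wb"))
sc=viewer.read_camera("scene")[:,:,::-1]
A=np.clip(cv2.resize(w[60:330,190:450],None,fx=2,fy=2,interpolation=cv2.INTER_CUBIC)*1.5,0,255)
B=cv2.resize(sc[150:280,270:400],(270,270),interpolation=cv2.INTER_CUBIC);B=cv2.copyMakeBorder(B,0,270,0,0,cv2.BORDER_CONSTANT)
cv2.imwrite("pics/c3.png",np.hstack([A,B]).astype(np.uint8))
E
```

```text
(array([619.8240315 , 101.41809617,  67.84482389]), array([3.14086062e+00, 9.31312081e-05, 1.88383022e+00]))
```

View pics/c3.png

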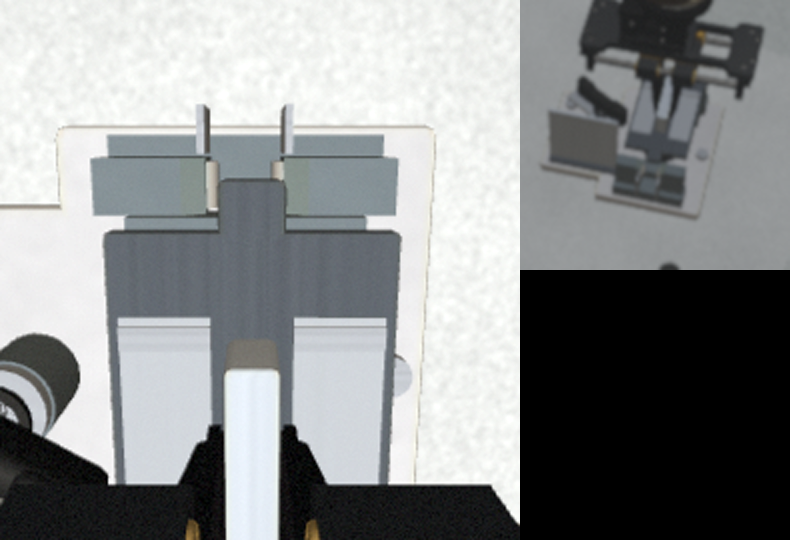

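The view shows the ear centred at col 252 and the cheek and springs centred at col about 245 (2x crop), so the plate is 1.8 mm too far in +x. It is about 0.6 mm short in y, and yaw is good. I'll correct this and lower to just above the clips.

>>> move_arm:
  moves: [0.004,-0.012,0,0,0,0,0.04,0,0,0,0.04,0,0,0,0.04,0,0,0,0,0,0,0,0,0]

```text
t: 13.58
eef_pos: [617.5, 101.5, 49.1]
tcp_rot: [-3.141, -0.0, 1.885]
ft_force: [0.8, 0.2, -2.0]
opening: 0.126
grip_force: 30.0
```

>>> move_arm:
  moves: [0,0,0.03,0,0,0,0.03,0,0,0,0,0]

```text
t: 13.95
eef_pos: [617.8, 101.4, 40.4]
tcp_rot: [3.141, 0.0, 1.885]
ft_force: [1.2, -1.3, 0.6]
opening: 0.122
grip_force: 30.0
```

>>> move_arm:
  moves: [0,0,0.025,0,0,0,0.02,0,0,0,0,0]

```text
t: 14.32
eef_pos: [617.7, 101.5, 33.2]
tcp_rot: [3.141, -0.0, 1.885]
ft_force: [1.8, 0.2, -3.0]
opening: 0.122
grip_force: 30.0
```

>>> move_arm:
  moves: [0,0,0.01,0,0,0,0,0]

```text
t: 14.58
eef_pos: [617.8, 101.6, 32.2]
tcp_rot: [3.141, 0.0, 1.885]
ft_force: [0.8, 1.3, 3.6]
opening: 0.123
grip_force: 30.0
```

>>> move_arm:
  moves: [0,0,0.01,0,0,0,0,0]

```text
t: 14.82
eef_pos: [617.8, 101.6, 32.1]
tcp_rot: [3.14, 0.0, 1.885]
ft_force: [-4.8, 0.3, 18.0]
opening: 0.124
grip_force: 30.0
```

Contact reads 18 N at z = 32.1, which puts the underside at 40.1 mm, so the plate is seated. I release it narrowly and rise.

>>> move_arm:
  moves: [0,0,-0.007,0,0,0,0,0,0,0,0,0,0,0,0,0]
  claw: 24

```text
t: 15.32
eef_pos: [617.4, 101.5, 31.2]
tcp_rot: [-3.141, -0.0, 1.885]
ft_force: [0.4, -0.2, -0.1]
opening: 0.251
grip_force: 0.0
```

>>> move_arm:
  moves: [0,0,-0.1,0,0,0,-0.15,0,0,0,0,0]

```text
t: 15.7
eef_pos: [618.6, 101.6, 71.2]
tcp_rot: [3.138, 0.001, 1.885]
ft_force: [0.1, 0.8, 0.1]
opening: 0.251
grip_force: 0.0
```

>>> move_arm:
  moves: [0,0,0,0,0,0,0,0,0,0,0,0]
  claw: 0

```text
t: 16.08
eef_pos: [617.3, 101.5, 68.4]
tcp_rot: [-3.141, -0.0, 1.885]
ft_force: [0.3, -1.3, -0.8]
opening: 0.02
grip_force: 0.0
```

>>> move_arm:
  moves: [0,0,0.04,0,0,0,0.02,0,0,0,0,0]

```text
t: 16.45
eef_pos: [617.4, 101.5, 59.5]
tcp_rot: [-3.141, -0.0, 1.885]
ft_force: [0.0, -0.5, -0.4]
opening: 0.007
grip_force: 0.0
```

>>> move_arm:
  moves: [0,0,0.013,0,0,0,0.013,0,0,0,0,0]

```text
t: 16.82
eef_pos: [617.5, 101.5, 55.9]
tcp_rot: [-3.141, -0.0, 1.885]
ft_force: [-0.1, 0.3, -0.6]
opening: 0.005
grip_force: 0.0
```

>>> move_arm:
  moves: [0,0,0.01,0,0,0,0,0]

```text
t: 17.08
eef_pos: [617.5, 101.5, 54.5]
tcp_rot: [-3.142, -0.0, 1.885]
ft_force: [0.1, 0.5, -0.6]
opening: 0.004
grip_force: 0.0
```

>>> move_arm:
  moves: [0,0,0.01,0,0,0,0,0]

```text
t: 17.32
eef_pos: [617.5, 101.5, 53.0]
tcp_rot: [-3.141, -0.0, 1.885]
ft_force: [-0.1, 0.1, 0.2]
opening: 0.005
grip_force: 0.0
```

>>> move_arm:
  moves: [0,0,0.01,0,0,0,0.005,0,0,0,0,0]

```text
t: 17.7
eef_pos: [617.7, 101.5, 52.3]
tcp_rot: [3.141, 0.0, 1.885]
ft_force: [-5.4, -0.5, 14.3]
opening: 0.004
grip_force: 7.1
```

>>> move_arm:
  moves: [0,0,0.01,0,0,0,0,0]

```text
t: 17.95
eef_pos: [617.8, 101.5, 52.2]
tcp_rot: [3.14, 0.0, 1.885]
ft_force: [-9.1, -0.8, 28.8]
opening: 0.007
grip_force: 14.1
```

>>> move_arm:
  moves: [0,0,0.01,0,0,0,0,0]

```text
t: 18.2
eef_pos: [617.8, 101.5, 52.1]
tcp_rot: [3.139, 0.001, 1.885]
ft_force: [-14.9, -2.4, 42.6]
opening: 0.006
grip_force: 21.1
```

Contact came at reported 52.5 with the rib top at 76 mm true, so tip height is reported z + 23.5. The plate is pressed home. Now I rise and go to the knob.

>>> move_arm:
  moves: [0,0,-0.2,0,0,0,-0.2,0,0,-0.2335,0,0,0,-0.2335,0,0,0,0,0,0,0,0,0,0]
  claw: 35

```text
t: 18.95
eef_pos: [551.9, 79.9, 108.1]
tcp_rot: [3.14, 0.0, 1.885]
ft_force: [-0.1, 0.7, -0.3]
opening: 0.367
grip_force: 0.0
```

>>> move_arm:
  moves: [0,0,0,-0.095,0,0,0,-0.095,0,0,0,-0.095,0,0,0,-0.095,0,0,0,-0.095,0,0,0,-0.095,0,0,0,-0.095,0,0,0,0,0,0,0,0]

```text
t: 20.08
eef_pos: [551.4, 80.0, 107.7]
tcp_rot: [3.141, 0.0, 2.926]
ft_force: [0.9, 0.5, 1.0]
opening: 0.367
grip_force: 0.0
```

```bash
python3 - <<'E'
from h import *
p,r=pose();print(p,r);I=viewer.camera_info("wrist")
w=viewer.read_camera("wrist")[:,:,::-1];cv2.imwrite("pics/w8.png",w)
k=np.array([551,79.9,0.]);
for d in(-36,0,36): print(d,proj(I,k+np.array([d*np.cos(2.93),d*np.sin(2.93),83-18.])))
s=viewer.read_camera("scene")[:,:,::-1];A=np.clip(cv2.resize(w[60:340,180:460],(540,540))*1.5,0,255)
B=cv2.copyMakeBorder(cv2.resize(s[150:280,270:400],(250,250)),0,290,0,0,cv2.BORDER_CONSTANT);cv2.imwrite("pics/c4.png",np.hstack([A,B]).astype(np.uint8))
E
```

```text
[551.35608494  80.01042517 107.66866043] [3.14145140e+00 7.10815987e-05 2.92622635e+00]
-36 [316.78632361 302.63203371]
0 [316.65481044 251.6993408 ]
36 [316.5125555  196.60655686]
```

View pics/c4.png

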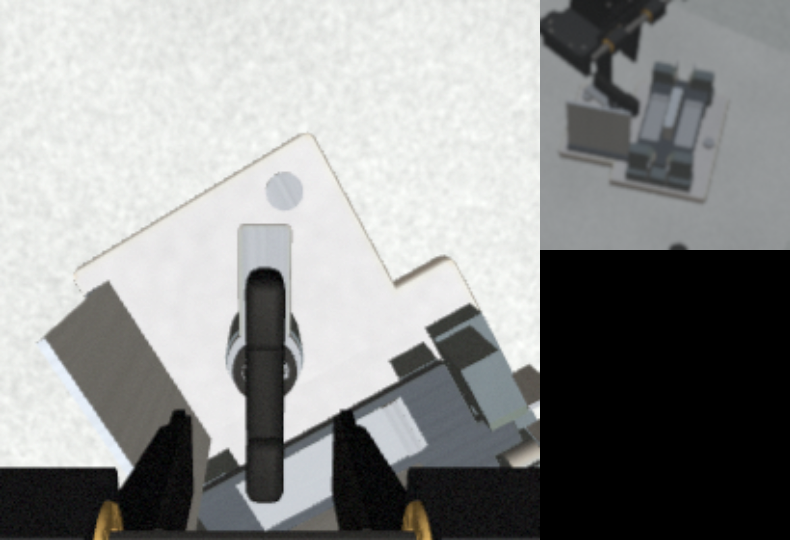

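The bar stands exactly vertical at col 317, midway between the open fingers, and the plate lies in the stand. I lower and grip the wings.

>>> move_arm:
  moves: [0,0,0.2,0,0,0,0.15,0,0,0,0.04,0,0,0,0,0]

```text
t: 20.68
eef_pos: [551.1, 79.9, 49.5]
tcp_rot: [3.142, -0.0, 2.929]
ft_force: [0.5, 0.2, -0.5]
opening: 0.369
grip_force: 0.0
```

>>> move_arm:
  moves: [0,0,0.03,0,0,0,0,0]

```text
t: 20.92
eef_pos: [551.1, 79.9, 45.2]
tcp_rot: [3.141, 0.001, 2.929]
ft_force: [0.8, 0.3, -0.5]
opening: 0.37
grip_force: 0.0
```

>>> move_arm:
  moves: [0,0,0,0,0,0,0,0,0,0,0,0,0,0,0,0]
  claw: 0

```text
t: 21.42
eef_pos: [551.2, 80.7, 45.0]
tcp_rot: [3.14, 0.001, 2.929]
ft_force: [0.8, 7.5, 0.8]
opening: 0.126
grip_force: 30.0
```

>>> move_arm:
  moves: [0,0.005,0,0.09,0,0,0,0.1,0,0,0,0.1,0,0,0,0.1,0,0,0,0.1,0,0,0,0]

```text
t: 22.18
eef_pos: [551.1, 80.6, 45.0]
tcp_rot: [3.141, -0.0, 2.16]
ft_force: [-1.2, 0.3, 3.5]
opening: 0.125
grip_force: 30.0
```

>>> move_arm:
  moves: [0,0,0,0.1,0,0,0,0.1,0,0,0,0.1,0,0,0,0.1,0,0,0,0.1,0,0,0,0]

```text
t: 22.92
eef_pos: [550.9, 80.6, 45.0]
tcp_rot: [-3.141, -0.0, 1.378]
ft_force: [-1.6, 0.2, 5.1]
opening: 0.123
grip_force: 30.0
```

>>> move_arm:
  moves: [0,0,0,0.1,0,0,0,0.1,0,0,0,0.1,0,0,0,0.1,0,0,0,0.1,0,0,0,0]

```text
t: 23.68
eef_pos: [550.7, 80.7, 45.0]
tcp_rot: [-3.141, 0.0, 0.593]
ft_force: [-3.0, -0.1, 5.7]
opening: 0.124
grip_force: 30.0
```

>>> move_arm:
  moves: [0,0,0,0.08,0,0,0,0.07,0,0,0,0.02,0,0,0,0.01,0,0,0,0,0,0,0,0]

```text
t: 24.42
eef_pos: [550.7, 80.8, 45.0]
tcp_rot: [-3.141, 0.001, 0.313]
ft_force: [-2.4, 1.3, 5.9]
opening: 0.125
grip_force: 30.0
```

```bash
python3 - <<'E'
from h import *
s=monitor.state();print(s["moment"],s["ft_force"],s["tcp_rot"],s["joints"])
E
```

```text
[0.26013928 0.75684879 0.01411016] [-2.39864229  1.32780406  5.91088611] [-3.14111963e+00  6.21019108e-04  3.12790751e-01] [2.67958632e-02 5.86490671e-01 1.86590056e+00 4.37742705e-04
 6.89930711e-01 1.28446386e+00]
```

>>> move_arm:
  moves: [0,0,0,0.015,0,0,0,0.015,0,0,0,0]

```text
t: 24.8
eef_pos: [550.7, 80.7, 45.0]
tcp_rot: [3.142, 0.001, 0.267]
ft_force: [-3.7, 1.9, 5.0]
opening: 0.127
grip_force: 31.0
```

```bash
python3 - <<'E'
from h import *
s=monitor.state();print(s["moment"],s["ft_force"],s["tcp_rot"],s["opening"])
E
```

```text
[0.29442924 0.70359386 0.71190669] [-3.73013192  1.93541584  4.96479564] [3.14158679e+00 6.70414436e-04 2.66917790e-01] 0.12696559707057775
```

The reaction moment is 0.71 N m, so the knob is at its stop. I relax slightly, release and rise.

>>> move_arm:
  moves: [0,0,0,-0.025,0,0,0,0,0,0,0,0,0,0,0,0]
  claw: 30

```text
t: 25.3
eef_pos: [551.1, 80.6, 44.8]
tcp_rot: [-3.142, -0.0, 0.299]
ft_force: [0.3, -0.6, -0.4]
opening: 0.315
grip_force: 0.0
```

>>> move_arm:
  moves: [0,0,-0.15,0,0,0,-0.2,0,0,0,-0.2,0,0,0,0,0,0,0,0,0]

```text
t: 25.92
eef_pos: [550.7, 80.6, 126.7]
tcp_rot: [-3.141, 0.001, 0.298]
ft_force: [0.6, 0.3, -0.3]
opening: 0.315
grip_force: 0.0
```

```bash
python3 - <<'E'
from h import *
print(pose());I=viewer.camera_info("wrist")
w=viewer.read_camera("wrist")[:,:,::-1];cv2.imwrite("pics/w9.png",w)
y=pose()[1][2]
g=w.mean(2);pr=[proj(I,np.array([550.7+d*np.cos(.314),80.7+d*np.sin(.314),65.])) for d in(-36,0,36)];print(np.round(pr,1))
m=np.zeros((480,640),np.uint8);m[60:250,285:350]=(g<40)[60:250,285:350]
n,l,s,c=cv2.connectedComponentsWithStats(m)
for i in range(1,n):
    if s[i,4]>200:
        r=cv2.minAreaRect(np.argwhere(l==i)[:,::-1].astype(np.float32));print(s[i],np.round(r[0],1),np.round(r[1],1),r[2])
for row in range(170,262,10):
    q=np.where(g[row,280:355]<40)[0]+280;print(row,q.min() if len(q) else 0,q.max() if len(q) else 0,len(q))
E
```

```text
(array([550.73203069,  80.56022292, 126.6926061 ]), array([-3.14133056e+00,  6.37064945e-04,  2.98442470e-01]))
[[314.6 293.1]
 [313.8 245.4]
 [312.9 194. ]]
[303 195  26  55 932] [313.6 222.4] [55.1 23.8] 84.42780303955078
170 0 0 0
180 0 0 0
190 0 0 0
200 307 323 17
210 306 323 12
220 302 329 19
230 307 324 18
240 306 328 20
250 307 327 21
260 308 324 17
```

The wing bar is centred at cols 315 to 316 from row 200 to row 260, parallel to the tool at yaw 0.30. That puts v near 3.0, at the stop. The arm touches nothing, so I hand the job in.

```bash
python3 -c "
from cell import order
print(order.job_done())"
```

```text
the job is handed in; nothing more can be done
None
```

The job is handed in at about 26 s: the plate is pressed flat into its seat and the knob turned to its stop by force and camera checks, with the arm clear; no verdict came back.

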